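Shut the topping chest and tug-test its catch

TASK

Close up the stainless topping chest: first lift away the small lidded canister standing beside it, where the lid's folding stay comes down, and stand it on the wooden board. Then push the stay's knee by its knob towards the back of the chest so that the stay folds and the lid comes down unslammed, press the lid home on its catch, and tug the lid's handle firmly straight up to check: the sprung handle must draw well out while the lid stays shut; if the lid gives, press it down again harder and tug again. Leave the lid shut and let go, and do not disturb the other things on the counter.

Things in the scene. Friction and masses are not known exactly. Their poses are not given: they have to be found in the camera images.
- chest: Fixed stainless open-topped chest, 240 (x) by 300 (y) by 100 mm high. Origin: centre of its underside, on the counter; x points to its back (away from the robot), y to its left (the stay's side), z up. The lid (about 0.6 kg, 11 mm thick, 14 mm skirt) hinges on the line x = 120, z = 100 mm. A sprung roller catch stands out of the front's middle to x = -160, up to 95 mm high.
- lid (a joint): Lid hinge, rad: 0 shut, 1.05 propped open as at the start (front edge 0.31 m up). It is damped: with the stay broken and its way clear, the lid sinks by itself in about 2 s and stops on the catch's roller at about 0.06 (front 15 mm up). Pressing it home takes 7 to 20 N at the handle, differing unseen each time; below 0.02 it is caught and holds against a tug of 12 N or so.
- handle_grip (a point): Middle of the lid's round black bar handle, 12 mm thick, 100 mm long along the chest's y, on two posts, 30 mm clear of the lid. With the lid shut it is at x = -80, y = 0, z = 147 mm in the chest's frame; there it can be gripped from above, a finger before and one behind the bar, and also pushed down on rigidly.
- handle (a joint): How far the sprung handle is drawn out of the lid, m: 0 at rest, 0.008 at its stop; it slides square to the lid (straight up when shut). It needs about 6 N to start, 8 N for 4 mm, 10.5 N for 8 mm, and springs back when let go. If the lid is not caught, the lid rises instead, by 6 N or so.
- stay_knob (a point): Round black knob, 12 mm thick, at the knee of the stay (two 94 mm links outside the chest's left wall, from a pivot at x = -40, z = 70 mm in the chest's frame to the lid's edge 160 mm from the hinge). It sticks out along y from the links (y = 158 to 170) to y = 202; this point is on its axis, 10 mm from its end: x = -7, y = 192, z = 158 mm at the start.
- stay (a joint): Swing of the stay's lower link, rad: 0 locked straight (5 degrees over centre to the front, on a stop; about 3 N at the knob to break), growing as the knee goes to the back. From about 0.35 (35 mm of knob travel) it folds by itself under the lid's weight to about 1.05, lid shut, the knob then at about x = 50, z = 83 mm in the chest's frame, unless something there stops it.
- canister: Lidded round steel canister, upright, 0.25 to 0.5 kg, 72 mm across its lid and 86 mm high there, with a round knob 20 mm across on top from 104 to 124 mm height (14 mm thick stem below it), to grip from above. Origin: centre of its underside. It starts beside the chest on the stay's side, under where the stay folds.
- board: Wooden board lying on the counter to the robot's left, fixed, 180 by 180 mm, 18 mm thick. Origin: centre of its underside.
- sauce_tall: Brown sauce bottle, 60 mm across, 180 mm high, loose, standing close to the chest; to be left alone. Origin: centre of its underside.
- sauce_slim: White bottle, 50 mm across, 170 mm high, loose, standing close to the chest; to be left alone. Origin: centre of its underside.
- skewer_pot: Open steel pot of wooden skewers, 68 mm across, 150 mm high over all, loose, standing close to the chest; to be left alone. Origin: centre of its underside.
- spice_jar: Small jar, 52 mm across, 85 mm high, loose, standing close to the chest; to be left alone. Origin: centre of its underside.
- steel_bowl: Steel bowl, 90 mm across, 50 mm high, loose, standing close to the chest; to be left alone. Origin: centre of its underside.
- can_small: Plain tin, 66 mm across, 75 mm high, loose, standing close to the chest; to be left alone. Origin: centre of its underside.
Mind the look-alikes: they are no part of the job. Leave any green, pink or purple look-alike of the canister alone.

How it is judged:
On the way, in this order (a step that is already met when the one before it is completed fails the run):
1. the canister stands on the wooden board, with the lid still propped open (x of canister in the frame of board between -0.085 and 0.085 m and y of canister in the frame of board between -0.085 and 0.085 m and height (world z) of canister between 0.014 and 0.023 m and angle between canister's own z axis and vertical below 0.12 rad and value of joint lid above 0.9 rad), for 0.2 s.
2. the stay's knee has been broken and the lid has come down (value of joint stay above 0.5 rad and value of joint lid below 0.2 rad), for 0.05 s.
3. the lid has been pressed home on its catch (value of joint lid below 0.022 rad), for 0.2 s.
4. the handle has been tugged out by at least 4 mm of its 8 mm against its spring while the lid stayed shut (value of joint handle above 0.004 m and value of joint lid below 0.03 rad), for 0.25 s.
At the end, for the whole second after the job is handed in: The canister stands still and upright (within 0.12 rad) on the board, its centre within 85 mm of the board's centre along either side; the lid is shut on its catch (joint below 0.022 rad), the stay folded (joint above 0.5 rad), the handle back down within 2 mm (x of canister in the frame of board between -0.085 and 0.085 m and y of canister in the frame of board between -0.085 and 0.085 m and height (world z) of canister between 0.014 and 0.023 m and angle between canister's own z axis and vertical below 0.12 rad and value of joint lid below 0.022 rad and value of joint handle below 0.002 m and value of joint stay above 0.5 rad and linear speed of canister below 0.02 m/s); the robot touches nothing.
It fails at once if the lid slammed (faster than 1.8 rad/s downward while more than 0.15 rad open) (value of joint lid above 0.15 rad and velocity of joint lid below -1.8 rad/s).
It fails at once if the canister tipped over (more than 0.6 rad) (angle between canister's own z axis and vertical above 0.6 rad).
It fails at once if one of the other loose things shifted by more than 30 mm or tipped by more than 0.4 rad (distance of any of sauce_tall, sauce_slim, skewer_pot, spice_jar, steel_bowl, can_small from where it was at the start of the episode above 0.03 m or angle between any of sauce_tall, sauce_slim, skewer_pot, spice_jar, steel_bowl, can_small's own z axis and vertical above 0.4 rad).
It also fails if it takes over 67 s, if anything falls off the work surface, if the arm or the gripper's body presses on something with over 40 N, if the wrist force passes 120 N, or if a joint passes its speed limit or range.

ROBOT

A 7-joint arm with a two-finger parallel gripper is mounted at the origin on the work surface. World frame = base frame: x ahead of the robot, y to its left, z up, the work surface at z = 0. Lengths are in m, angles in rad, forces in N, time in s.
With the tool pointing down it reaches from about 0.425 to 1.025 m from the base axis. Payload 9.4 kg.
Tool frame: the origin (TCP) lies on the centre line of the jaws, within the pads' length; the fingertips stand 19 mm ahead of it and the grasp point (between the pads) is the TCP (r.tip_extent is the distance from the TCP to the fingertips, in m); z points along the fingers, y is the direction in which the jaws open and shut (so a half turn about z gives the same grasp; the last joint's range is limited). The gripper opens to 93 mm and grips with 3 to 60 N. Pads are 15 mm wide; open, the fingers measure 128 mm over their backs; the gripper's body (75 mm by 188 mm) begins 65 mm behind the grasp point.
Start: joints at [-0.077, 0.599, -0.003, 1.599, 0.002, 0.943, -0.08], TCP at [0.725, -0, 0.238] pointing down, gripper open.
Joint ranges: [-2.57, 2.57], [-0.35, 1.97], [-1.29, 1.29], [0.11, 2.56], [-1.05, 4.19], [0.11, 1.86], [-2.63, 2.63]. Speed limits (rad/s): [2.22, 2.22, 3.01, 3.01, 3.14, 3.14, 3.14].

INTERFACE

Orientations are given as a rotation vector (axis times angle).
In Python, from workcell import monitor, eyes, ticket, r gives the robot as it stands. The module is installed in compiled form; this text tells all that it offers.
- The arm moves only by the tool apply_moves, never from a script. Its argument "targets" is a list of rows, each a list of 3 entries, a list of its own where there are three numbers: the turn, a rotation vector about the tool's x, y, z in rad, then the shift along the tool's x, y, z in mm, then the finger opening in mm, from 0 to 93. A call has 1 to 12 rows; each row shifts and turns the pose as measured when the row begins, along the tool's axes as they then stand; what a row does not reach is not made up. A row lasts 1/8 s, in which the tool goes at most 62.5 mm and 10.7 degrees, less where a joint would pass 70% of its speed; a pose out of reach is approached as far as the arm can. A call with a gripper value outside its range is refused whole. The fingers move at their own pace and stop on an object; the grip force is fixed at half the most. Time passes only in rows, so rows that do not move let the fingers close. It gives the time, the measured TCP pose, the force and the opening at its end, in the units of the state.
- monitor.get_state(): the state, without advancing time (a new reading comes with each control period).
- eyes.read_camera(name): name is "scene" or "side" or "wrist"; returns the picture (400x640x3 uint8, red, green, blue); there is no depth.
- eyes.camera_model(name): a dict with "mtx" (3x3 intrinsics, pixels), "R" (3x3) and "t" (3): a world point X has camera coordinates R X + t. Camera axes: x right, y down, z forward; pixel columns grow to the right and rows downward; lengths in m; the calibration is good to about 2 mm. A picture is of the moment at which its call begins: read the wrist's pose just before it. camera_model takes no time and is no camera call; for the wrist camera it gives the pose at the moment of the call.
- ticket.finish_job(): hands the job in, once; it reports no verdict.
The state is a dict: "time": time; "joints": joint angles; "dq": joint speeds; "tau": joint torques, N m; "tool_pos": TCP position; "orientation": TCP orientation; "contact_force": force on the tool from outside, world axes, zero at the start; "moment": the same for the moment, N m; "opening": finger opening in m.
Only numpy, scipy, OpenCV 4.12 (cv2) and the standard library are available. Lean on these libraries where they do the work, as an engineer would, in place of code of your own. Each camera call takes 0.05 s, during which the arm holds its last target.

## Working session

There is one attempt and no reset: what is moved stays moved. The work goes in short steps, Python scripts to look and compute and a tool call to move; the robot and the scene stay as the last step left them, time stands still between calls to the robot, and variables do not carry over. Pictures are saved under pics/ and viewed, and the job is handed in when it is done.

Besides the shell and the picture viewer there is one more tool, called after "Emit:" as name(argument=value, ...) on one line, values as JSON. apply_moves: Moves the arm, as the interface text tells. Its arguments: {"type":"object","properties":{"targets":{"type":"array","items":{"type":"array"}}},"required":["targets"]}

```bash
mkdir -p pics
cat > h.py <<'E'
import numpy as np, cv2
from workcell import monitor, eyes, ticket, r
from scipy.spatial.transform import Rotation as Ro
def save(n,im,s=1):
    if s!=1: im=cv2.resize(im,None,fx=s,fy=s,interpolation=cv2.INTER_CUBIC)
    cv2.imwrite('pics/'+n+'.png',im[:,:,::-1])
def ray(m,u,v):
    d=np.array(m['R']).T@np.linalg.inv(m['mtx'])@np.array([u,v,1.]); c=-np.array(m['R']).T@np.array(m['t']); return c,d
def onz(m,u,v,z):
    c,d=ray(m,u,v); return c+d*(z-c[2])/d[2]
def proj(m,X):
    p=np.array(m['R'])@np.array(X)+np.array(m['t']); q=np.array(m['mtx'])@p; return q[:2]/q[2]
def tri(m1,p1,m2,p2):
    c1,d1=ray(m1,*p1); c2,d2=ray(m2,*p2)
    s=np.linalg.lstsq(np.c_[d1,-d2],c2-c1,rcond=None)[0]; a=c1+s[0]*d1;b=c2+s[1]*d2
    return (a+b)/2,np.linalg.norm(a-b)
E
python3 - <<'E'
from h import *
for n in ("scene","side","wrist"):
    im=eyes.read_camera(n); np.save('pics/'+n+'0.npy',im); save(n+'0',im)
    m=eyes.camera_model(n); print(n,np.round(-np.array(m['R']).T@m['t'],3),np.round(m['R'],3).tolist(),m['mtx'][0][0])
print(monitor.get_state())
E
```

```text
scene [ 1.118 -0.079  1.177] [[0.202, 0.979, -0.011], [0.845, -0.18, -0.504], [-0.495, 0.092, -0.864]] 471.92135906536276
side [0.086 0.738 1.144] [[-0.845, -0.534, 0.02], [-0.41, 0.623, -0.667], [0.344, -0.572, -0.745]] 403.2858135865979
wrist [0.726 0.067 0.385] [[1.0, 0.001, -0.002], [0.001, -0.97, 0.243], [-0.001, -0.243, -0.97]] 293.1502670255217
{'time': 0.15, 'joints': array([-0.07666836,  0.59996226, -0.00252682,  1.59992894,  0.00180653,
        0.9428809 , -0.07982209]), 'dq': array([-0.00080809, -0.00199655, -0.00109095, -0.00234696,  0.00039581,
        0.00151266, -0.00091256]), 'tau': array([ 4.23705205e-03, -7.65584278e+01,  1.49971146e+00, -2.52563953e+01,
       -5.22377843e-02,  1.48844108e-02,  9.41959070e-05]), 'tool_pos': array([ 7.24668316e-01, -4.04866380e-05,  2.36949599e-01]), 'orientation': array([-2.22092556e+00, -2.22091392e+00,  1.44197338e-03]), 'contact_force': array([-0.33930938,  0.95406306, -0.25835962]), 'moment': array([ 0.01153051, -0.005668  , -0.03908859]), 'opening': 0.09295799807321677}
```

View pics/scene0.png

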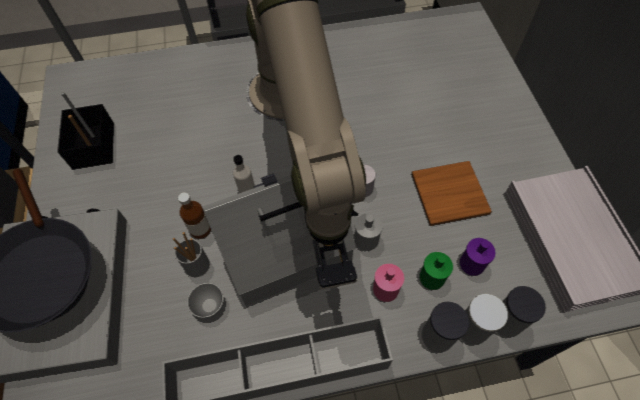

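View pics/side0.png

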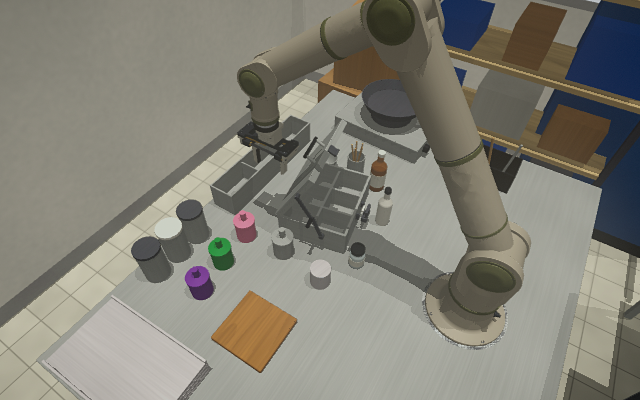

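View pics/wrist0.png

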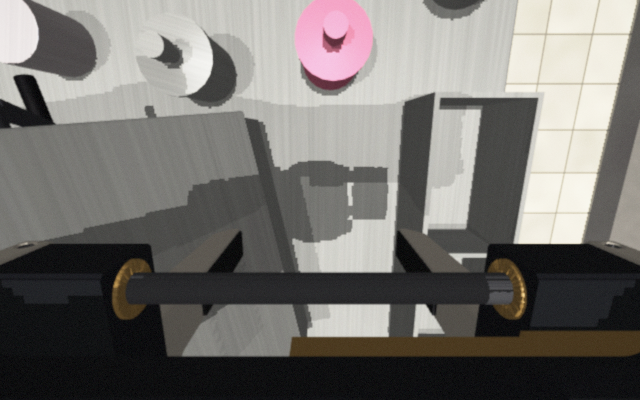

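Run:
```python
from h import *
s=np.load('pics/scene0.npy'); d=np.load('pics/side0.npy')
save('c1',s[140:320,170:430],3); save('c2',d[120:300,180:440],3)
```

```text
(no output)
```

View pics/c1.png

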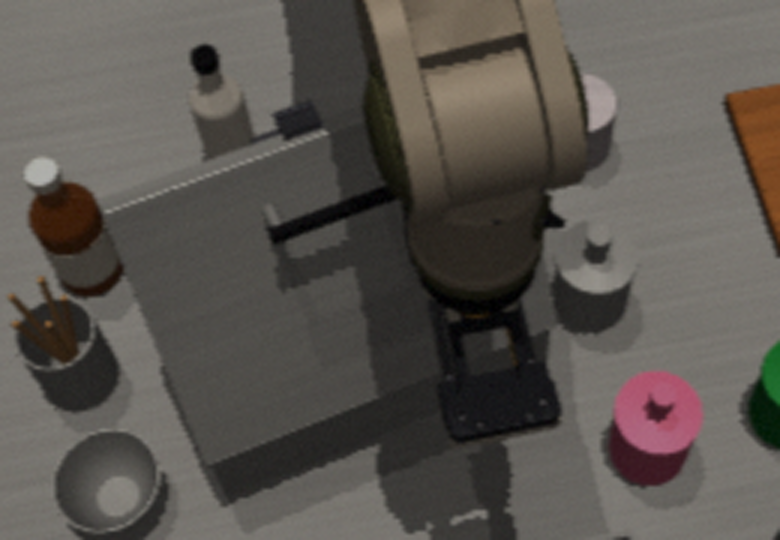

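View pics/c2.png

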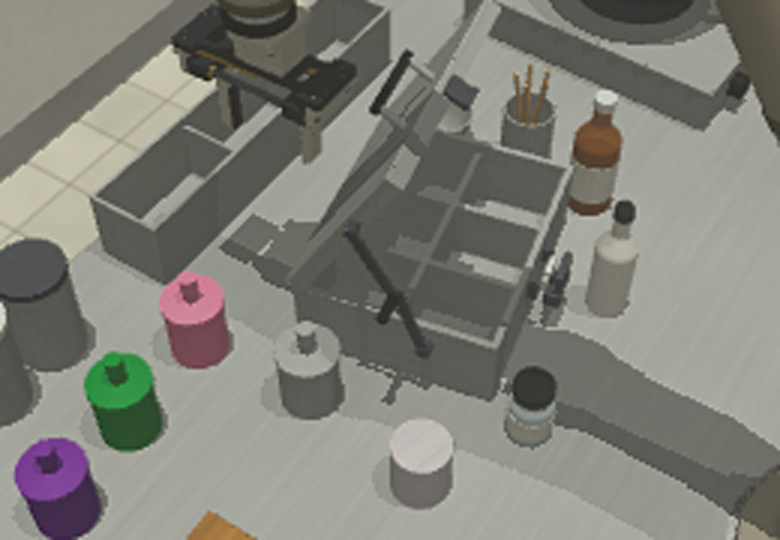

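Run:
```python
from h import *
a=eyes.camera_model('scene'); b=eyes.camera_model('side'); w=eyes.camera_model('wrist')
S=lambda x,y:(170+(x-1)/3,140+(y-1)/3); D=lambda x,y:(180+(x-1)/3,120+(y-1)/3)
print('can',tri(a,S(598,238),b,D(305,335)), onz(a,*S(598,232),.124),onz(b,*D(305,326),.124))
# board corners
s=np.load('pics/scene0.npy'); d=np.load('pics/side0.npy')
for n,im,m in(('s',s,a),('d',d,b)):
    hsv=cv2.cvtColor(im,cv2.COLOR_RGB2HSV); k=cv2.inRange(hsv,(8,110,60),(20,255,255)); 
    c=max(cv2.findContours(k,0,1)[0],key=lambda c:cv2.contourArea(c) if (cv2.boundingRect(c)[0]>400 if n=='s' else cv2.boundingRect(c)[1]>270) else 0)
    bx=cv2.boxPoints(cv2.minAreaRect(c)); P=cv2.approxPolyDP(c,8,True)[:,0]
    print(n,P.tolist(),[onz(m,*p,.018)[:2].round(3).tolist() for p in P])
    M=cv2.moments(c); print('centroid',onz(m,M['m10']/M['m00'],M['m01']/M['m00'],.018).round(3))
for nm,p,z in (('FLtop',(497,352),.1),('FRtop',(570,168),.1),('BLtop',(296,288),.1),('FLbot',(492,398),0),('knob',(384,315),.158),('tin',(422,445),.075),('spice',(533,385),.085)):
    print(nm,onz(b,*D(*p),z).round(3))
print('handle ends tri?')
```

```text
can (array([0.58706468, 0.13384544, 0.11130026]), np.float64(0.0005312390542931498)) [0.58767127 0.13253167 0.124     ] [0.58802261 0.13186459 0.124     ]
s [[468, 161], [412, 172], [431, 223], [490, 212]] [[0.412, 0.488], [0.415, 0.314], [0.588, 0.316], [0.589, 0.487]]
centroid [0.504 0.402 0.018]
d [[249, 291], [211, 337], [260, 372], [296, 319]] [[0.581, 0.321], [0.579, 0.493], [0.403, 0.495], [0.407, 0.318]]
centroid [0.488 0.412 0.018]
FLtop [0.408 0.034 0.1  ]
FRtop [ 0.472 -0.256  0.1  ]
BLtop [0.639 0.08  0.1  ]
FLbot [0.412 0.026 0.   ]
knob [0.512 0.096 0.158]
tin [0.422 0.162 0.075]
spice [0.359 0.04  0.085]
handle ends tri?
```

Emit:
apply_moves(targets=[[[0, 0, -0.105], [50, 0, -25], 60], [[0, 0, -0.105], [50, 0, -25], 60], [[0, -0.175, 0], [50, 0, -20], 60], [[0, -0.175, 0], [50, 0, 0], 60]])

```text
time: 0.65
tool_pos: [0.7024, 0.1869, 0.2997]
orientation: [1.805, 2.198, -0.328]
contact_force: [1.8, 1.3, -2.0]
opening: 0.0611
```

```bash
cat >> h.py <<'E'
def delta(p,R=None):
    s=monitor.get_state(); R0=Ro.from_rotvec(s['orientation']); 
    print('t',round(s['time'],2),'pos',s['tool_pos'].round(4),'F',s['contact_force'].round(1),'op',round(s['opening']*1000,1))
    print('R',R0.as_matrix().round(3).tolist())
    print('tool shift mm',(R0.inv().apply(np.array(p)-s['tool_pos'])*1000).round(1))
    if R is not None: print('turn',(R0.inv()*R).as_rotvec().round(3))
YAW=.21
C=np.array([.5566,-.088,0]); RC=Ro.from_euler('z',YAW)
def ch(x,y,z): return C+RC.apply([x,y,z])
E
python3 - <<'E'
from h import *
delta([.587,.205,.30])
im=eyes.read_camera('wrist'); save('w1',im)
E
```

```text
t 0.65 pos [0.7024 0.1869 0.2997] F [ 1.8  1.3 -2. ] op 61.1
R [[-0.182, 0.981, 0.07], [0.918, 0.194, -0.346], [-0.353, 0.001, -0.936]]
tool shift mm [  37.5 -109.7  -14.6]
```

View pics/w1.png

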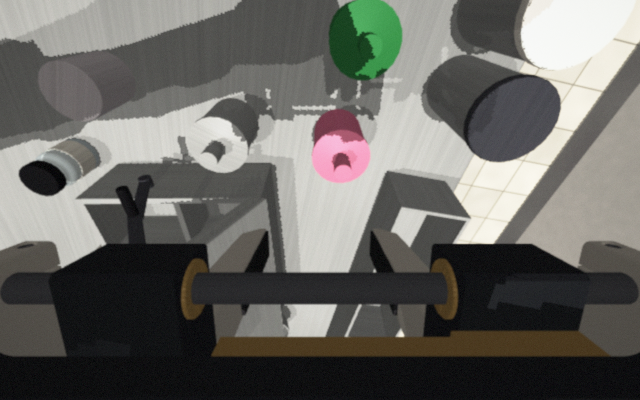

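Run:
```python
from h import *
delta([.574,.199,.293])
```

```text
t 0.7 pos [0.6963 0.206  0.294 ] F [-5.  13.3 -3.8] op 60.4
R [[-0.204, 0.976, 0.072], [0.913, 0.216, -0.347], [-0.354, -0.005, -0.935]]
tool shift mm [  18.9 -120.9   -5.4]
```

Emit:
apply_moves(targets=[[[0, 0, 0], [12, -42, -4], 60], [[0, 0, 0], [12, -42, -4], 60], [[0, 0, 0], [12, -38, -4], 60], [[0, 0, 0], [0, 0, 0], 60]])

```text
time: 1.2
tool_pos: [0.5613, 0.2243, 0.2889]
orientation: [1.764, 2.237, -0.335]
contact_force: [1.0, 0.3, -0.2]
opening: 0.0598
```

Run:
```python
from h import *
delta([.587,.133,.116])
im=eyes.read_camera('wrist'); m=eyes.camera_model('wrist'); save('w2',im)
print('expected knob top px',proj(m,[.587,.133,.124]),proj(m,[.587,.133,.104]))
```

```text
t 1.2 pos [0.5613 0.2243 0.2889] F [ 1.   0.3 -0.2] op 59.8
R [[-0.221, 0.973, 0.069], [0.91, 0.231, -0.345], [-0.352, -0.013, -0.936]]
tool shift mm [-27.9   6.2 195.1]
expected knob top px [321.70514034 212.05793104] [321.7795181  202.49304168]
```

View pics/w2.png

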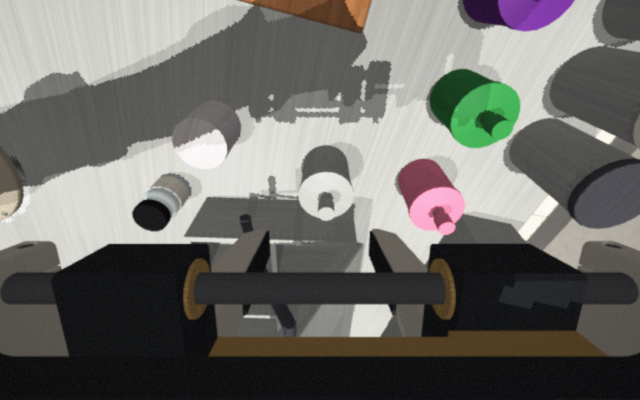

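Emit:
apply_moves(targets=[[[0, 0, 0], [-14, 4, 35], 60], [[0, 0, 0], [-14, 4, 35], 60], [[0, 0, 0], [0, 0, 35], 60], [[0, 0, 0], [0, 0, 0], 55]])

```text
time: 1.75
tool_pos: [0.5899, 0.1601, 0.1983]
orientation: [1.77, 2.231, -0.33]
contact_force: [0.1, 0.5, 0.8]
opening: 0.0559
```

Run:
```python
from h import *
delta([.588,.133,.116])
im=eyes.read_camera('wrist'); m=eyes.camera_model('wrist'); save('w3',im)
print('expected knob top px',proj(m,[.588,.133,.124]),proj(m,[.588,.133,.104]))
im=eyes.read_camera('side'); save('d3',im[100:300,160:440],2.8)
```

```text
t 1.75 pos [0.5899 0.1601 0.1983] F [0.1 0.5 0.8] op 55.9
R [[-0.215, 0.974, 0.071], [0.912, 0.226, -0.343], [-0.35, -0.009, -0.937]]
tool shift mm [ 4.6 -7.2 86.3]
expected knob top px [306.97630624 211.35055332] [307.91829159 197.67601883]
```

View pics/w3.png

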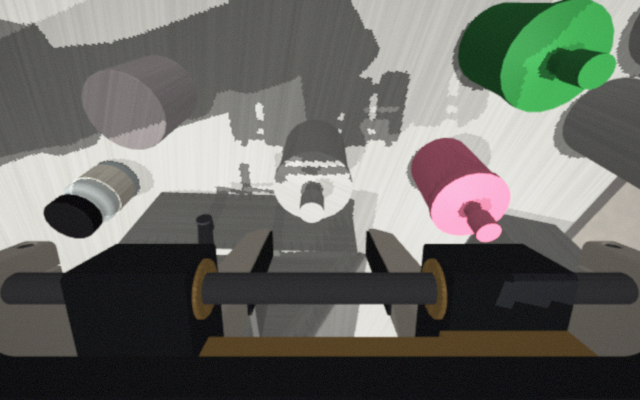

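View pics/d3.png

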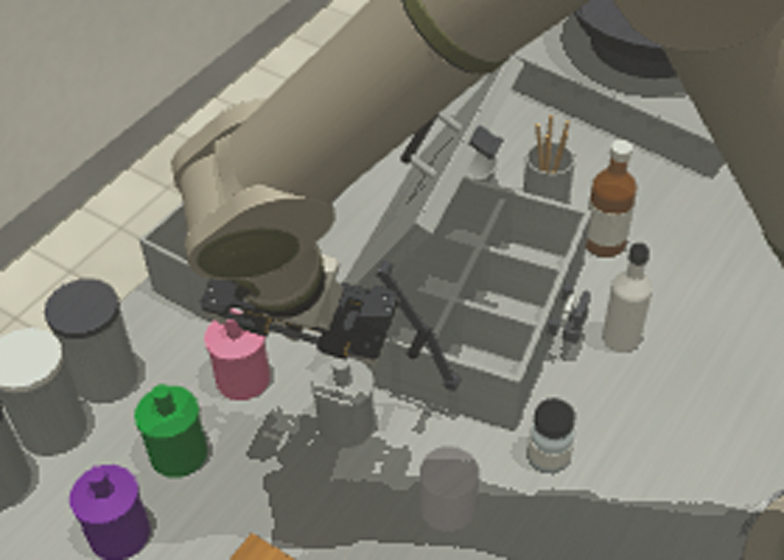

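Emit:
apply_moves(targets=[[[0.047, 0.001, 0.125], [0, 0, 0], 55], [[0.047, 0.001, 0.125], [0, 0, 0], 55], [[0.047, 0.001, 0.125], [0, 0, 0], 55], [[0, 0, 0], [0, 0, 0], 55]])

```text
time: 2.35
tool_pos: [0.5938, 0.1668, 0.2066]
orientation: [2.22, 1.856, -0.39]
contact_force: [-0.1, -0.3, -0.3]
opening: 0.0551
```

Run:
```python
from h import *
delta([.590,.133,.116])
im=eyes.read_camera('wrist'); m=eyes.camera_model('wrist'); save('w4',im)
print('expected knob top px',proj(m,[.590,.133,.124]),proj(m,[.590,.133,.104]))
```

```text
t 2.35 pos [0.5938 0.1668 0.2066] F [-0.1 -0.3 -0.3] op 55.1
R [[0.166, 0.984, -0.061], [0.925, -0.177, -0.335], [-0.341, -0.001, -0.94]]
tool shift mm [-1.   2.3 96.7]
expected knob top px [320.57568904 215.0248963 ] [320.50690623 201.8247732 ]
```

View pics/w4.png

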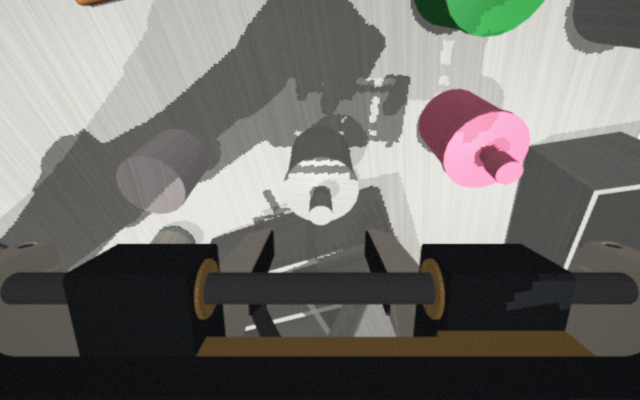

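Emit:
apply_moves(targets=[[[0, 0, 0], [0, 1, 24], 50], [[0, 0, 0], [0, 1, 24], 50], [[0, 0, 0], [0, 0, 24], 50], [[0, 0, 0], [0, 0, 10], 50], [[0, 0, 0], [0, 0, 0], 50]])

```text
time: 3.02
tool_pos: [0.5915, 0.1423, 0.1313]
orientation: [2.202, 1.879, -0.378]
contact_force: [-0.5, 0.4, 0.6]
opening: 0.0498
```

Run:
```python
from h import *
delta([.590,.133,.115])
im=eyes.read_camera('wrist'); m=eyes.camera_model('wrist'); save('w5',im)
print('expected knob top px',proj(m,[.590,.133,.124]),proj(m,[.590,.133,.104]))
im=eyes.read_camera('side'); save('d5',im[100:300,160:440],2.8)
```

```text
t 3.02 pos [0.5915 0.1423 0.1313] F [-0.5  0.4  0.6] op 49.8
R [[0.149, 0.988, -0.051], [0.93, -0.157, -0.331], [-0.335, 0.002, -0.942]]
tool shift mm [-3.5 -0.1 18.5]
expected knob top px [316.42953043 257.83231014] [316.59232902 235.72655334]
```

View pics/w5.png

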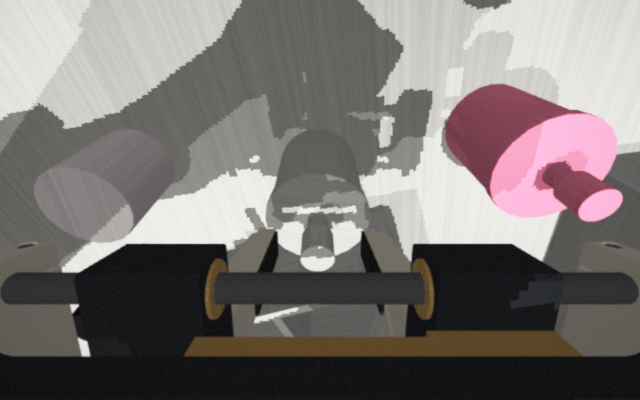

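View pics/d5.png

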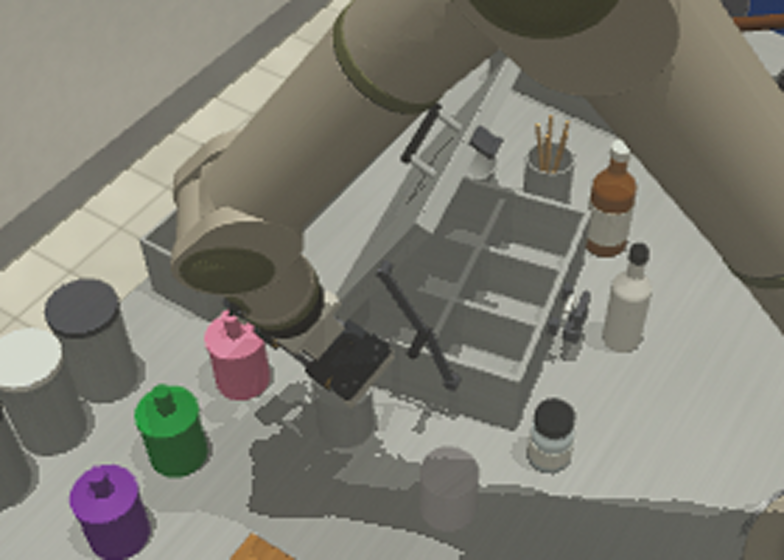

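Emit:
apply_moves(targets=[[[0, 0, 0], [-2, 0, 10], 50], [[0, 0, 0], [-1, 0, 7], 50], [[0, 0, 0], [0, 0, 1], 45], [[0, 0, 0], [0, 0, 0], 10], [[0, 0, 0], [0, 0, 0], 10], [[0, 0, 0], [0, 0, 0], 10], [[0, 0, 0], [0, 0, 0], 10], [[0, 0, 0], [0, 0, 0], 10]])

```text
time: 4.12
tool_pos: [0.591, 0.1345, 0.1161]
orientation: [2.202, 1.88, -0.373]
contact_force: [-0.6, 0.7, -0.6]
opening: 0.0192
```

Emit:
apply_moves(targets=[[[0, 0, 0], [0, 0, -20], 8], [[0, 0, 0], [0, 0, -25], 8], [[0, 0, 0], [0, 0, -30], 8], [[0, 0, 0], [0, 0, -10], 8], [[0, 0, 0], [0, 0, 0], 8]])

```text
time: 4.75
tool_pos: [0.5941, 0.1627, 0.1962]
orientation: [2.202, 1.88, -0.377]
contact_force: [-0.1, 0.3, -4.0]
opening: 0.0191
```

Run:
```python
from h import *
delta([.497,.406,.190])
im=eyes.read_camera('side'); save('d6',im[100:380,140:440],2)
```

```text
t 4.75 pos [0.5941 0.1627 0.1962] F [-0.1  0.3 -4. ] op 19.1
R [[0.148, 0.988, -0.051], [0.931, -0.156, -0.33], [-0.334, 0.001, -0.943]]
tool shift mm [ 214.2 -133.9  -69.5]
```

View pics/d6.png

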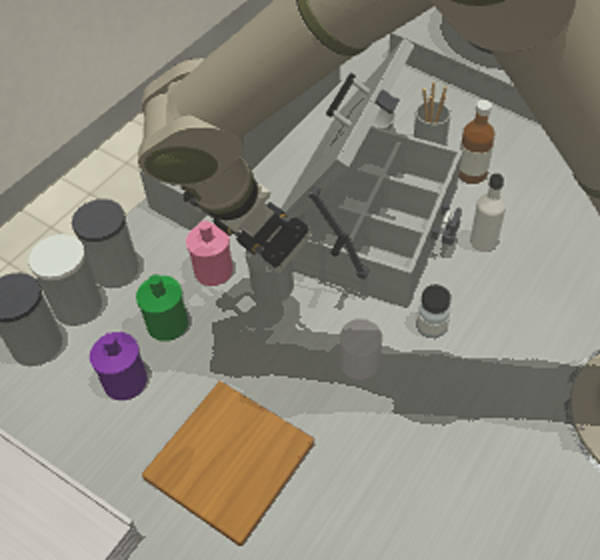

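Emit:
apply_moves(targets=[[[0, 0, 0], [15, -9, -5], 8], [[0, 0, 0], [28, -18, -10], 8], [[0, 0, 0], [32, -20, -11], 8], [[0, 0, 0], [32, -20, -11], 8], [[0, 0, 0], [32, -20, -11], 8], [[0, 0, 0], [32, -20, -11], 8], [[0, 0, 0], [20, -12, -6], 8], [[0, 0, 0], [10, -6, -3], 8], [[0, 0, 0], [0, 0, 0], 8]])

```text
time: 5.92
tool_pos: [0.4944, 0.4014, 0.1834]
orientation: [2.2, 1.881, -0.396]
contact_force: [0.3, -0.1, -3.9]
opening: 0.0191
```

Run:
```python
from h import *
delta([.497,.406,.140])
im=eyes.read_camera('side'); save('d7',im[100:380,140:440],2)
```

```text
t 5.92 pos [0.4944 0.4014 0.1834] F [ 0.3 -0.1 -3.9] op 19.1
R [[0.144, 0.988, -0.061], [0.928, -0.156, -0.337], [-0.342, -0.008, -0.94]]
tool shift mm [19.5  2.1 39.1]
```

View pics/d7.png

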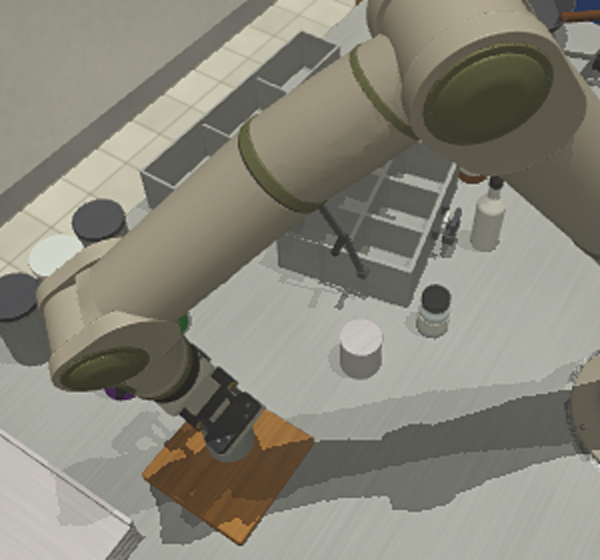

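Emit:
apply_moves(targets=[[[0, 0, 0], [6, 0, 16], 8], [[0, 0, 0], [6, 0, 14], 8], [[0, 0, 0], [3, 0, 9], 8], [[0, 0, 0], [1, 0, 3], 8], [[0, 0, 0], [0, 0, 0], 8]])

```text
time: 6.6
tool_pos: [0.4969, 0.3965, 0.135]
orientation: [2.204, 1.872, -0.399]
contact_force: [0.6, -0.4, -3.7]
opening: 0.0193
```

Emit:
apply_moves(targets=[[[0, 0, 0], [0.5, 0, 1], 8], [[0, 0, 0], [0.5, 0, 1], 8], [[0, 0, 0], [0, 0, 0], 8]])

```text
time: 6.98
tool_pos: [0.4972, 0.397, 0.1348]
orientation: [2.205, 1.872, -0.397]
contact_force: [0.2, -0.1, -3.3]
opening: 0.0187
```

Emit:
apply_moves(targets=[[[0, 0, 0], [1, 0, 3], 8], [[0, 0, 0], [0, 0, 0], 8]])

```text
time: 7.22
tool_pos: [0.497, 0.397, 0.1347]
orientation: [2.205, 1.871, -0.397]
contact_force: [0.5, 1.0, -2.7]
opening: 0.019
```

Emit:
apply_moves(targets=[[[0, 0, 0], [2, 0, 5], 8], [[0, 0, 0], [0, 0, 0], 8]])

```text
time: 7.48
tool_pos: [0.4963, 0.3971, 0.1339]
orientation: [2.205, 1.87, -0.398]
contact_force: [0.5, 0.4, -3.5]
opening: 0.0192
```

Run:
```python
from h import *
delta([.497,.4,.130])
im=eyes.read_camera('side'); save('d8',im[260:380,190:310],5)
```

```text
t 7.47 pos [0.4963 0.3971 0.1339] F [ 0.5  0.4 -3.5] op 19.2
R [[0.152, 0.986, -0.062], [0.926, -0.164, -0.34], [-0.345, -0.006, -0.938]]
tool shift mm [4.1 0.3 2.6]
```

View pics/d8.png

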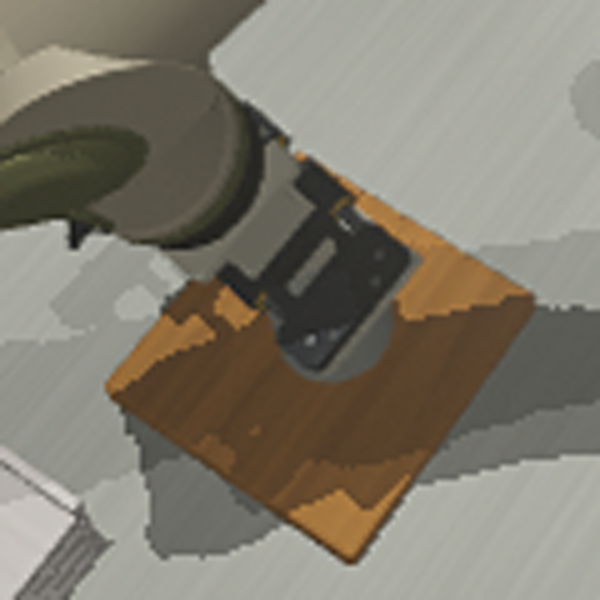

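Emit:
apply_moves(targets=[[[0, 0, 0], [2, 0, 6], 8], [[0, 0, 0], [1, 0, 4], 8], [[0, 0, 0], [0, 0, 0], 8]])

```text
time: 7.9
tool_pos: [0.4962, 0.398, 0.1315]
orientation: [2.206, 1.87, -0.394]
contact_force: [-0.7, -0.1, -3.9]
opening: 0.019
```

Emit:
apply_moves(targets=[[[0, 0, 0], [2, 0, 6], 8], [[0, 0, 0], [0, 0, 0], 8]])

```text
time: 8.15
tool_pos: [0.4969, 0.3994, 0.1292]
orientation: [2.207, 1.87, -0.39]
contact_force: [0.3, -0.0, -4.2]
opening: 0.0189
```

Run:
```python
from h import *
s=monitor.get_state(); print(s['tool_pos'],s['contact_force'])
for n in('side','scene'):
    im=eyes.read_camera(n); m=eyes.camera_model(n)
    p=s['tool_pos']
    print(n,[proj(m,[p[0],p[1],z]).round(1).tolist() for z in (.018,.104,.142)])
    f=im.copy()
    for z,c in((.018,(255,0,0)),(.104,(0,255,0))):
        pts=np.array([proj(m,[p[0]+.036*np.cos(t),p[1]+.036*np.sin(t),z]) for t in np.linspace(0,6.28,40)])
        for q in pts: f[int(round(q[1])),int(round(q[0]))]=c
    u,v=proj(m,[p[0],p[1],.05]).astype(int)
    save('k_'+n,np.hstack([cv2.resize(x[v-50:v+50,u-50:u+50],None,fx=4,fy=4,interpolation=cv2.INTER_NEAREST) for x in(im,f)]))
```

```text
[0.4968528  0.39938262 0.12924565] [ 0.32933773 -0.00573403 -4.21689646]
side [[254.5, 325.5], [251.4, 312.0], [249.9, 305.5]]
scene [[448.9, 190.1], [455.7, 173.5], [459.0, 165.6]]
```

View pics/k_side.png

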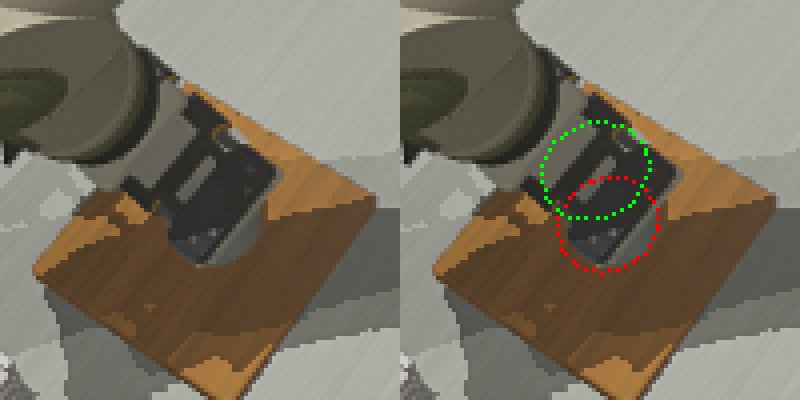

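View pics/k_scene.png

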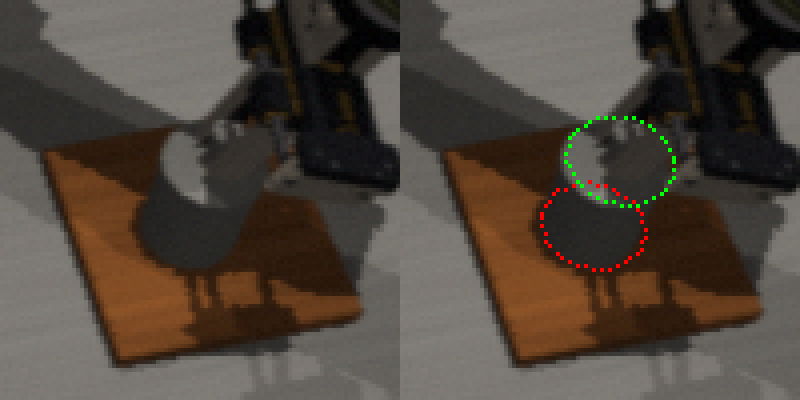

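Emit:
apply_moves(targets=[[[0, 0, 0], [2, 0, 6], 8], [[0, 0, 0], [0, 0, 0], 8], [[0, 0, 0], [0, 0, 0], 8]])

```text
time: 8.62
tool_pos: [0.4972, 0.4006, 0.127]
orientation: [2.207, 1.87, -0.388]
contact_force: [0.4, 2.2, 2.5]
opening: 0.019
```

Emit:
apply_moves(targets=[[[0, 0, 0], [0, 0, 0], 30], [[0, 0, 0], [0, 0, 0], 42], [[0, 0, 0], [0, 0, 0], 48], [[0, 0, 0], [0, 0, -12], 50], [[0, 0, 0], [0, 0, -25], 50], [[0, 0, 0], [0, 0, -30], 50], [[0, 0, 0], [0, 0, -30], 50], [[0, 0, 0], [0, 0, -30], 50], [[0, 0, 0], [0, 0, 0], 50]])

```text
time: 9.75
tool_pos: [0.5042, 0.4445, 0.2487]
orientation: [2.206, 1.87, -0.395]
contact_force: [0.5, 0.2, -0.5]
opening: 0.0497
```

Run:
```python
from h import *
delta(ch(-.06,.215,.30))
im=eyes.read_camera('side'); save('d9',im[100:380,140:440],2)
im=eyes.read_camera('scene'); save('s9',im)
```

```text
t 9.75 pos [0.5042 0.4445 0.2487] F [ 0.5  0.2 -0.5] op 49.7
R [[0.153, 0.986, -0.06], [0.926, -0.165, -0.338], [-0.344, -0.004, -0.939]]
tool shift mm [-335.6    4.5   68.2]
```

View pics/d9.png

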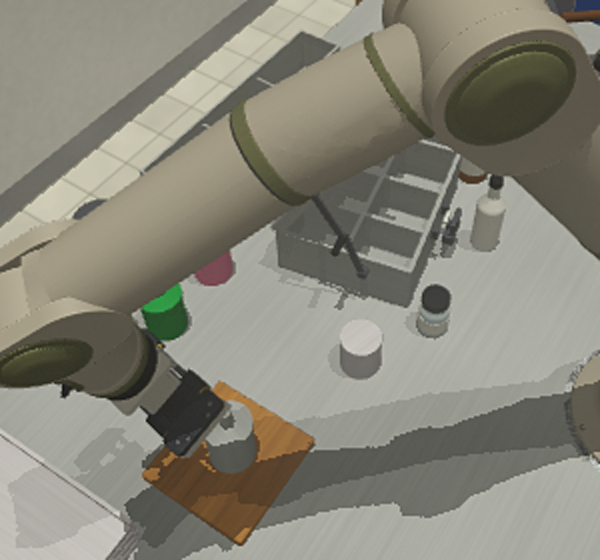

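View pics/s9.png

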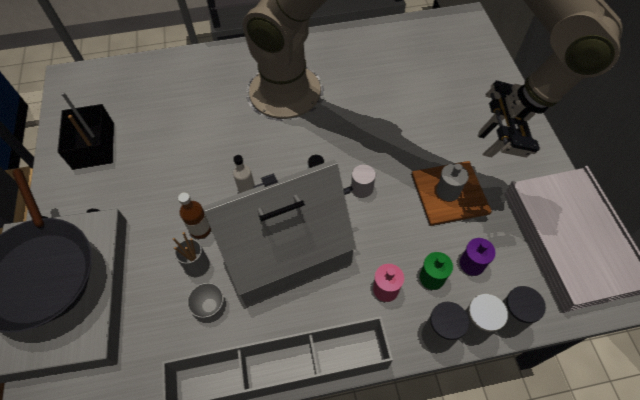

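Emit:
apply_moves(targets=[[[-0.043, 0, -0.118], [0, 0, -20], 0], [[-0.043, 0, -0.118], [0, 0, -20], 0], [[-0.043, 0, -0.118], [0, 0, 0], 0], [[0, 0, 0], [0, 0, 0], 0]])

```text
time: 10.35
tool_pos: [0.5036, 0.4536, 0.279]
orientation: [1.78, 2.227, -0.341]
contact_force: [0.2, -0.2, -0.1]
opening: 0.0149
```

Run:
```python
from h import *
R=RC*Ro.from_matrix(np.array([[0,1,0],[1,0,0],[0,0,-1.]]))*Ro.from_rotvec([0,-.35,0])
delta(ch(-.06,.26,.26),R)
a=eyes.camera_model('scene');b=eyes.camera_model('side')
for n,p in(('knob',(-.007,.202,.158)),('handle',None),('FL',(-.12,.15,0)),('BL',(.12,.15,.1)),('BR',(.12,-.15,.1))):
    if p is None:
        t=1.05; rr=.2; hh=.047-.0
        p=(.12-rr*np.cos(t)+hh*np.sin(t)*-1,0,.1+rr*np.sin(t)+hh*np.cos(t))
    print(n,np.round(p,3),proj(a,ch(*p)).round(1),proj(b,ch(*p)).round(1))
im=eyes.read_camera('scene'); save('s10',im[130:330,170:420],3)
```

```text
t 10.35 pos [0.5036 0.4536 0.279 ] F [ 0.2 -0.2 -0.1] op 14.9
R [[-0.209, 0.976, 0.062], [0.913, 0.218, -0.346], [-0.351, -0.016, -0.936]]
tool shift mm [-254.4 -123.4  117.9]
turn [-0.011  0.009  0.014]
knob [-0.007  0.202  0.158] [352.8 185.3] [306.6 227.8]
handle [-0.02   0.     0.297] [270.4 179. ] [334.1 154. ]
FL [-0.12  0.15  0.  ] [318.  190.1] [343.4 254.5]
BL [0.12 0.15 0.1 ] [354.9 244.1] [276.9 215.9]
BR [ 0.12 -0.15  0.1 ] [241.  290.7] [309.5 158.8]
```

View pics/s10.png

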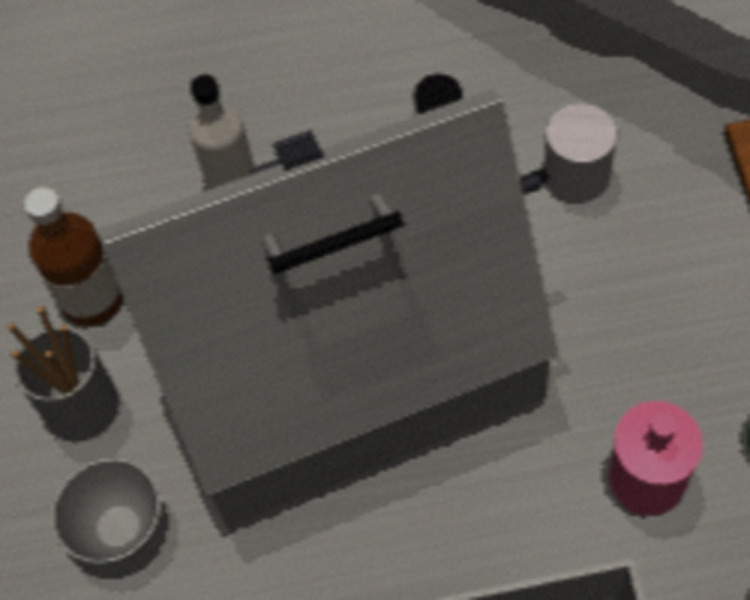

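Run:
```python
from h import *
a=eyes.camera_model('scene');b=eyes.camera_model('side')
for sp,dp in (((351.7,189.3),(307,226)),((352,189.5),(307.5,225))):
    X,e=tri(a,sp,b,dp); print('knobtip',X.round(4),e,'chest',RC.inv().apply(X-C).round(4))
# side edges, clean picture 0
d=np.load('pics/side0.npy'); save('c3',d[190:260,265:365],7)
```

```text
knobtip [0.5139 0.1013 0.1536] 0.005909524582386582 chest [-0.0023  0.194   0.1536]
knobtip [0.5147 0.1002 0.1559] 0.009404923340396533 chest [-0.0018  0.1928  0.1559]
```

View pics/c3.png

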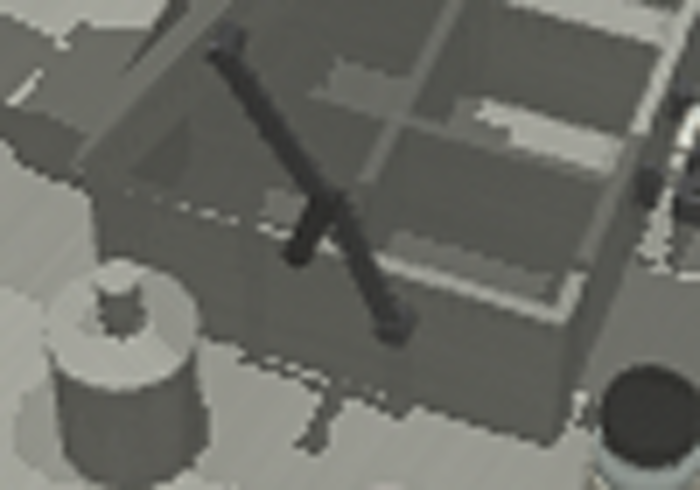

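Run:
```python
from h import *
from scipy.optimize import least_squares
a=eyes.camera_model('scene');b=eyes.camera_model('side')
obs=[(a,(-.007,.202,.158),(351.2,189.2)),(b,(-.007,.202,.158),(307,225.2)),(b,(-.12,.15,0),(343.5,253)),(b,(-.12,.15,.1),(344.9,235)),(b,(.12,.15,.1),(278,216.7)),(b,(-.12,-.15,.1),(369.6,175.7)),
(a,(.129,.15,.105),(353.5,249.5)),(a,(.129,-.15,.105),(242,293))]
t=1.05
F=lambda s,n:(.12-s*np.cos(t)-n*np.sin(t),.0,.1+s*np.sin(t)-0+n*np.cos(t))
for y,p in((.05,(302.7,203.3)),(-.05,(261.3,217.7))):
    q=F(.2,.047); obs.append((a,(q[0],y,q[2]),p))
def f(p): 
    R=Ro.from_euler('z',p[2]); return np.concatenate([proj(m,R.apply(c)+[p[0],p[1],0])-u for m,c,u in obs])
s=least_squares(f,[.557,-.088,.21],loss='soft_l1'); print(s.x.round(4)); print(f(s.x).reshape(-1,2).round(1).tolist())
```

```text
[ 0.5635 -0.0913  0.2176]
[[0.7, -1.9], [-1.2, 1.1], [-0.9, -0.2], [-0.4, 0.2], [-2.0, -2.0], [-0.6, -2.0], [2.5, -1.0], [-0.7, 3.7], [-12.4, -29.3], [-13.3, -27.8]]
```

```bash
python3 - <<'E'
from h import *
from scipy.optimize import least_squares
a=eyes.camera_model('scene');b=eyes.camera_model('side')
t=1.05
F=lambda s,n,y=0:(.12-s*np.cos(t)+n*np.sin(t),y,.1+s*np.sin(t)+n*np.cos(t))
obs=[(a,(-.007,.202,.158),(351.2,189.2)),(b,(-.007,.202,.158),(307,225.2)),(b,(-.12,.15,0),(343.5,253)),(b,(-.12,.15,.1),(344.9,235)),(b,(-.12,-.15,.1),(369.6,175.7)),
(a,F(.2,.047,.05),(302.7,203.3)),(a,F(.2,.047,-.05),(261.3,217.7)),(a,F(0,.011,.15),(353.5,249.5)),(a,F(0,.011,-.15),(242,293))]
def f(p): 
    R=Ro.from_euler('z',p[2]); return np.concatenate([proj(m,R.apply(c)+[p[0],p[1],0])-u for m,c,u in obs])
s=least_squares(f,[.557,-.088,.21],loss='soft_l1'); print(s.x.round(4)); print(f(s.x).reshape(-1,2).round(1).tolist())
x=s.x
open('h.py','a').write(f"\nC=np.array([{x[0]:.4f},{x[1]:.4f},0]); YAW={x[2]:.4f}; RC=Ro.from_euler('z',YAW)\n")
E
python3 - <<'E'
from h import *
delta(ch(-.05,.26,.24))
E
```

```text
[ 0.5603 -0.0933  0.2013]
[[0.2, -1.8], [-1.0, 0.8], [-0.7, 0.1], [-0.1, 0.5], [0.9, -1.5], [0.3, -1.1], [-2.2, 0.9], [1.2, -0.8], [-2.8, 2.1]]
t 10.4 pos [0.504  0.4535 0.279 ] F [ 0.3 -0.6 -0.2] op 10.6
R [[-0.207, 0.976, 0.062], [0.913, 0.216, -0.346], [-0.352, -0.015, -0.936]]
tool shift mm [-252.8 -108.1  138.4]
```

Emit:
apply_moves(targets=[[[0, 0, 0], [-25, -10, 14], 0], [[0, 0, 0], [-42, -18, 23], 0], [[0, 0, 0], [-42, -18, 23], 0], [[0, 0, 0], [-42, -18, 23], 0], [[0, 0, 0], [-42, -18, 23], 0], [[0, 0, 0], [-40, -18, 23], 0], [[0, 0, 0], [-15, -6, 8], 0], [[0, 0, 0], [0, 0, 0], 0]])

```text
time: 11.4
tool_pos: [0.4552, 0.1446, 0.2335]
orientation: [1.816, 2.2, -0.357]
contact_force: [0.2, 0.0, 0.2]
opening: 0.0002
```

Run:
```python
from h import *
delta(ch(-.05,.197,.156))
im=eyes.read_camera('wrist'); m=eyes.camera_model('wrist'); save('w11',im)
print(proj(m,ch(-.007,.202,.158)))
```

```text
t 11.4 pos [0.4552 0.1446 0.2335] F [0.2 0.  0.2] op 0.2
R [[-0.181, 0.982, 0.048], [0.917, 0.186, -0.353], [-0.356, -0.02, -0.934]]
tool shift mm [-25.7   7.8  92.6]
[375.98599252 235.79756609]
```

View pics/w11.png

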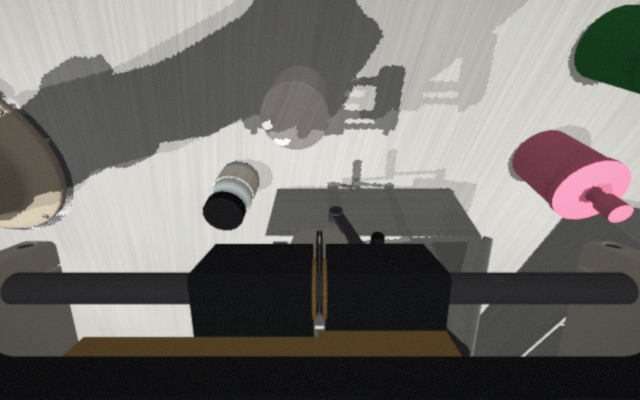

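Emit:
apply_moves(targets=[[[0, 0, 0], [-9, 3, 32], 0], [[0, 0, 0], [-9, 3, 32], 0], [[0, 0, 0], [-7, 3, 25], 0], [[0, 0, 0], [0, 0, 0], 0]])

```text
time: 11.95
tool_pos: [0.4779, 0.1008, 0.1566]
orientation: [1.81, 2.206, -0.345]
contact_force: [-0.6, 0.4, 0.2]
opening: 0.0003
```

Run:
```python
from h import *
delta(ch(-.007,.197,.158))
s=monitor.get_state(); print('chest',RC.inv().apply(s['tool_pos']-C).round(4), 'chest dirs in tool',Ro.from_rotvec(s['orientation']).inv().apply(RC.apply([1,0,0])).round(3))
im=eyes.read_camera('wrist'); save('w12',im)
im=eyes.read_camera('scene'); save('s12',im[130:330,170:420],3)
```

```text
t 11.95 pos [0.4779 0.1008 0.1566] F [-0.6  0.4  0.2] op 0.3
R [[-0.185, 0.981, 0.054], [0.918, 0.192, -0.348], [-0.352, -0.015, -0.936]]
tool shift mm [-9.4 35.   1.5]
chest [-0.0419  0.2066  0.1566] chest dirs in tool [ 0.002  1.    -0.016]
```

View pics/w12.png

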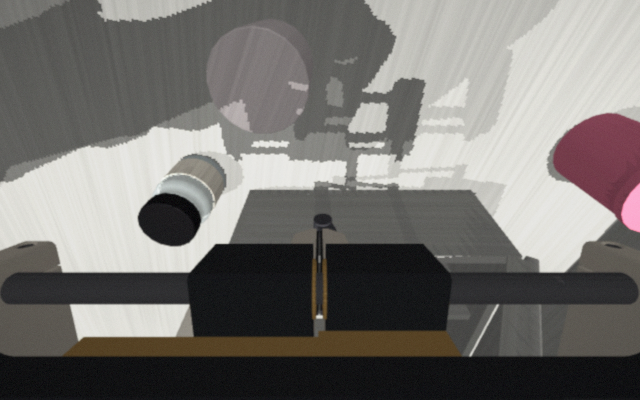

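View pics/s12.png

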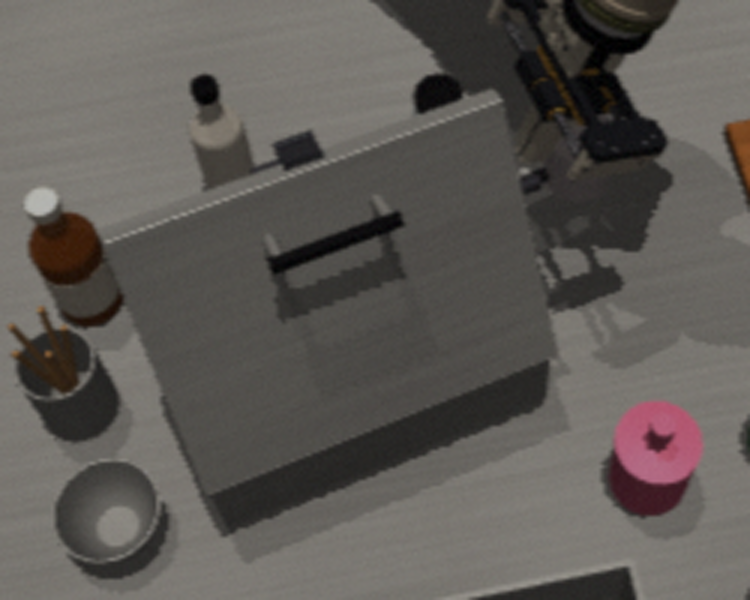

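Emit:
apply_moves(targets=[[[0, 0, 0], [-8, 0, 6], 0], [[0, 0, 0], [-2, 6, 4], 0], [[0, 0, 0], [0, 0, 0], 0]])

```text
time: 12.42
tool_pos: [0.4881, 0.0922, 0.1531]
orientation: [1.807, 2.208, -0.335]
contact_force: [0.4, 0.6, 0.0]
opening: 0.0006
```

Run:
```python
from h import *
s=monitor.get_state(); print(s['contact_force'],'chest',RC.inv().apply(s['tool_pos']-C).round(4))
```

```text
[0.39395595 0.61384627 0.01343054] chest [-0.0337  0.1962  0.1531]
```

Emit:
apply_moves(targets=[[[0, 0, 0], [0, 8, 1], 0], [[0, 0, 0], [0.5, 10, 2], 0], [[0, 0, 0], [0.5, 10, 2], 0], [[0, 0, 0], [0, 0, 0], 0]])

```text
time: 12.92
tool_pos: [0.5169, 0.097, 0.1472]
orientation: [1.808, 2.208, -0.338]
contact_force: [-0.0, -0.1, -0.9]
opening: 0.0003
```

Run:
```python
from h import *
s=monitor.get_state(); print(s['contact_force'],'chest',RC.inv().apply(s['tool_pos']-C).round(4))
im=eyes.read_camera('scene'); save('s13',im[130:330,170:420],3)
```

```text
[-0.04558287 -0.08620989 -0.93846112] chest [-0.0045  0.1951  0.1472]
```

View pics/s13.png

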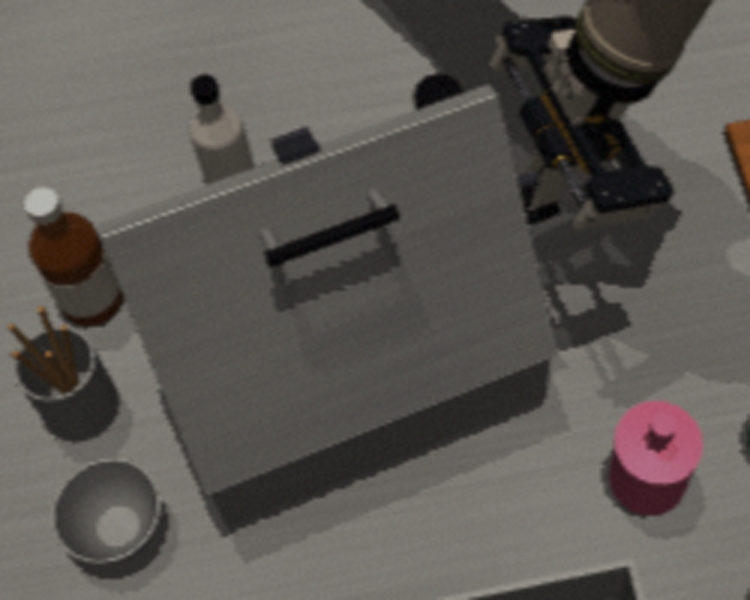

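Emit:
apply_moves(targets=[[[0, 0, 0], [1, 8, 4], 0], [[0, 0, 0], [1, 8, 4], 0], [[0, 0, 0], [1, 6, 3], 0], [[0, 0, 0], [0, 0, 0], 0]])

```text
time: 13.48
tool_pos: [0.5337, 0.1001, 0.1329]
orientation: [1.809, 2.213, -0.351]
contact_force: [0.6, 0.4, -0.2]
opening: 0.0003
```

Run:
```python
from h import *
s=monitor.get_state(); print(s['contact_force'],'chest',RC.inv().apply(s['tool_pos']-C).round(4))
im=eyes.read_camera('scene'); save('s14',im[130:330,170:420],3)
```

```text
[ 0.55198577  0.44115629 -0.17635928] chest [0.0126 0.1948 0.1329]
```

View pics/s14.png

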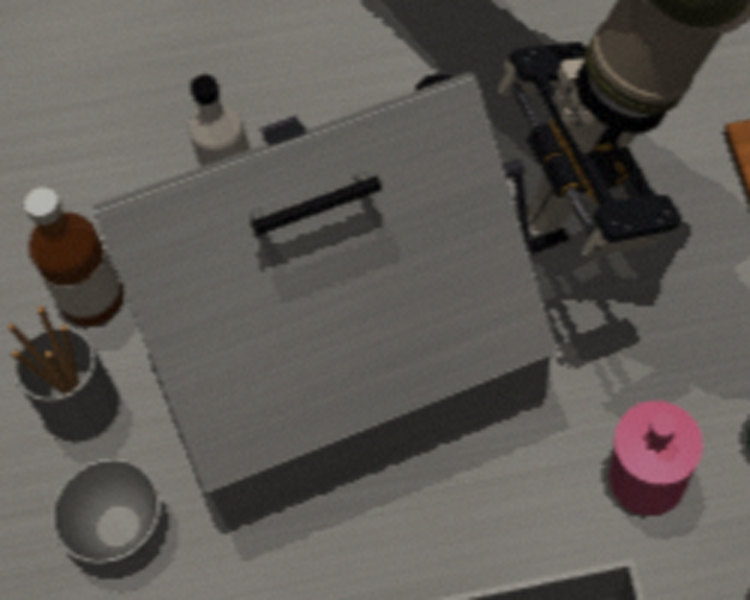

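Emit:
apply_moves(targets=[[[0, 0, 0], [8, -5, -8], 0], [[0, 0, 0], [20, -5, -20], 0], [[0, 0, 0], [25, 0, -35], 0], [[0, 0, 0], [20, 0, -35], 0], [[0, 0, 0], [10, 0, -30], 0], [[0, 0, 0], [0, 0, 0], 0], [[0, 0, 0], [0, 0, 0], 0], [[0, 0, 0], [0, 0, 0], 0], [[0, 0, 0], [0, 0, 0], 40], [[0, 0, 0], [0, 0, 0], 60], [[0, 0, 0], [0, 0, 0], 60], [[0, 0, 0], [0, 0, 0], 60]])

```text
time: 15.02
tool_pos: [0.4997, 0.2228, 0.2283]
orientation: [1.811, 2.211, -0.346]
contact_force: [0.1, 0.4, -0.4]
opening: 0.0359
```

Run:
```python
from h import *
s=monitor.get_state(); print(s['contact_force'],'chest',RC.inv().apply(s['tool_pos']-C).round(4))
im=eyes.read_camera('scene'); save('s15',im[130:330,170:420],3)
im=eyes.read_camera('side'); save('d15',im[120:300,200:440],3)
```

```text
[ 0.09198094  0.43632522 -0.37685932] chest [0.0039 0.3218 0.2283]
```

View pics/s15.png

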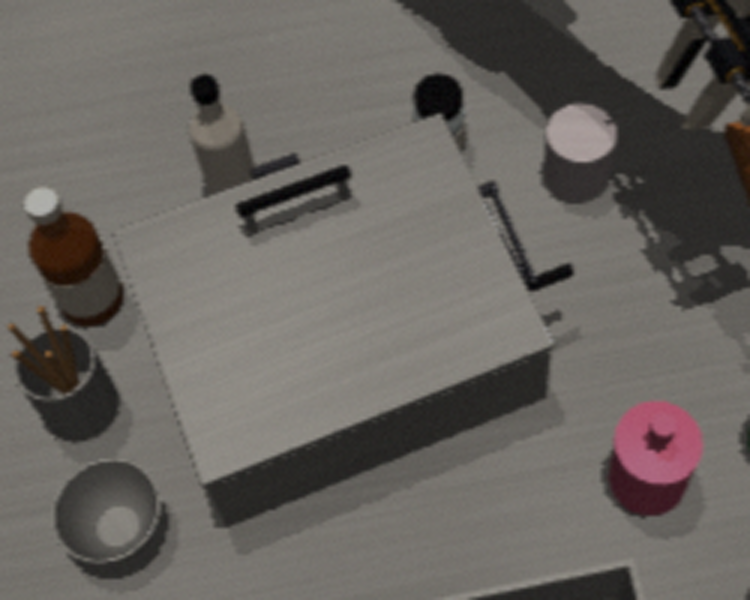

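View pics/d15.png

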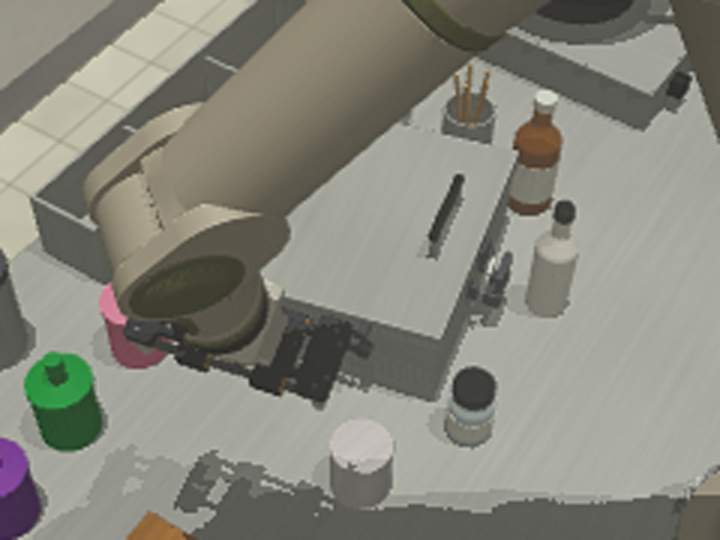

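Emit:
apply_moves(targets=[[[0, 0.175, 0], [0, 0, -25], 0], [[0, 0.175, 0], [0, 0, -20], 0], [[0, 0, 0], [-40, -10, 0], 0], [[0, 0, 0], [-50, -13, 0], 0], [[0, 0, 0], [-50, -13, 0], 0], [[0, 0, 0], [-50, -13, 0], 0], [[0, 0, 0], [-50, -13, 0], 0], [[0, 0, 0], [0, 0, 0], 0]])

```text
time: 16.12
tool_pos: [0.4849, -0.0177, 0.2733]
orientation: [-1.983, -2.421, 0.012]
contact_force: [0.4, 0.1, -1.1]
opening: 0.0005
```

Run:
```python
from h import *
R=RC*Ro.from_matrix(np.array([[0,1,0],[1,0,0],[0,0,-1.]]))
delta(ch(-.08,0,.22),R)
im=eyes.read_camera('wrist'); save('w16',im)
m=eyes.camera_model('wrist'); print(proj(m,ch(-.077,.05,.16)),proj(m,ch(-.077,-.05,.16)))
```

```text
t 16.12 pos [ 0.4849 -0.0177  0.2733] F [ 0.4  0.1 -1.1] op 0.5
R [[-0.197, 0.98, -0.014], [0.98, 0.197, 0.002], [0.004, -0.013, -1.0]]
tool shift mm [-89.4 -20.3  53.2]
turn [-0.013 -0.004 -0.003]
[299.32743993 245.97867522] [300.84040237 336.24752573]
```

View pics/w16.png

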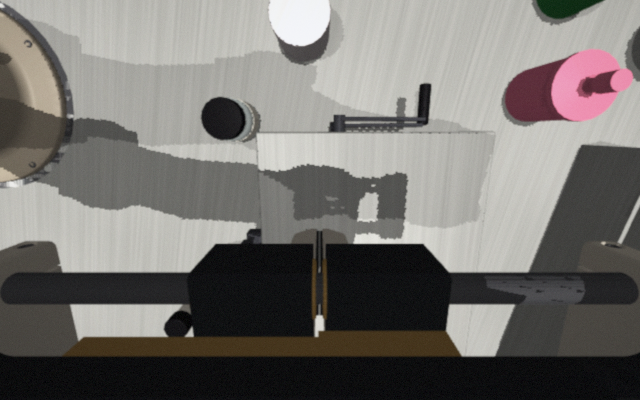

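Emit:
apply_moves(targets=[[[-0.013, 0, 0], [-40, -9, 15], 0], [[0, 0, 0], [-42, -9, 20], 0], [[0, 0, 0], [-7, -2, 16], 0], [[0, 0, 0], [0, 0, 0], 0]])

```text
time: 16.68
tool_pos: [0.4859, -0.103, 0.2212]
orientation: [-1.976, -2.439, -0.012]
contact_force: [-0.1, 0.7, 0.9]
opening: 0.0003
```

Run:
```python
from h import *
delta(ch(-.08,0,.19))
im=eyes.read_camera('side'); save('d17',im[120:300,240:480],3)
im=eyes.read_camera('scene'); save('s17',im[130:330,170:420],3)
```

```text
t 16.68 pos [ 0.4859 -0.103   0.2212] F [-0.1  0.7  0.9] op 0.3
R [[-0.208, 0.978, 0.003], [0.978, 0.208, 0.007], [0.007, 0.004, -1.0]]
tool shift mm [-5.5 -5.4 31.1]
```

View pics/d17.png

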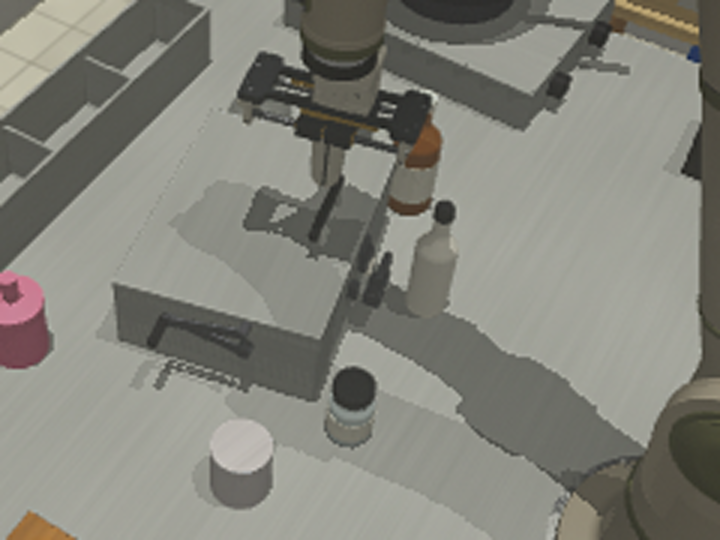

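View pics/s17.png

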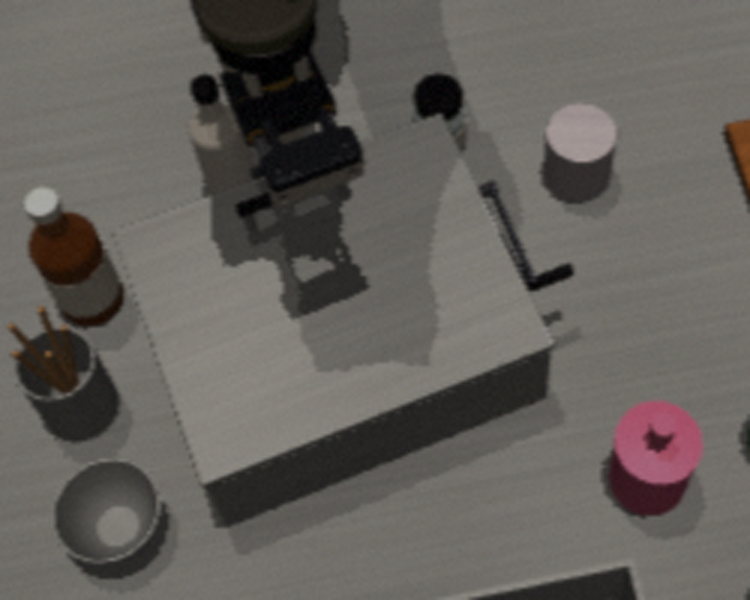

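Run:
```python
from h import *
a=eyes.camera_model('scene');b=eyes.camera_model('side')
S=lambda x,y:(170+(x-1)/3,130+(y-1)/3); D=lambda x,y:(240+(x-1)/3,120+(y-1)/3)
P=[]
for s,d in ((S(243,210),D(340,182)),(S(346,173),D(317,237))):
    X,e=tri(a,s,b,d); print(X.round(4),e.round(4),RC.inv().apply(X-C).round(4)); P.append(X)
print(sum(P)/2)
```

```text
[ 0.4908 -0.1532  0.1518] 0.0028 [-0.0801 -0.0448  0.1518]
[ 0.4715 -0.0638  0.1518] 0.0059 [-0.0811  0.0467  0.1518]
[ 0.48110712 -0.10849515  0.15180799]
```

Emit:
apply_moves(targets=[[[0, 0, 0], [-5, -6, 10], 0], [[0, 0, 0], [0, 0, 14], 0], [[0, 0, 0], [0, 0, 8], 0], [[0, 0, 0], [0, 0, 0], 0]])

```text
time: 17.27
tool_pos: [0.4824, -0.1066, 0.189]
orientation: [1.972, 2.446, 0.016]
contact_force: [0.3, 0.5, -0.3]
opening: 0.0006
```

Run:
```python
from h import *
delta(ch(-.0806,0,.172))
```

```text
t 17.27 pos [ 0.4824 -0.1066  0.189 ] F [ 0.3  0.5 -0.3] op 0.6
R [[-0.212, 0.977, 0.006], [0.977, 0.212, 0.008], [0.006, 0.008, -1.0]]
tool shift mm [-2.7 -1.8 17. ]
```

Emit:
apply_moves(targets=[[[0, 0, 0], [-1, -1, 6], 0], [[0, 0, 0], [0, 0, 6], 0], [[0, 0, 0], [0, 0, 5], 0], [[0, 0, 0], [0, 0, 5], 0]])

```text
time: 17.77
tool_pos: [0.4822, -0.108, 0.1701]
orientation: [1.972, 2.443, 0.018]
contact_force: [-25.1, 4.6, 112.3]
opening: 0.0007
```

Emit:
apply_moves(targets=[[[0, 0, 0], [0, 0, -3], 0], [[0, 0, 0], [0, 0, -6], 0], [[0, 0, 0], [0, 0, -20], 0], [[0, 0, 0], [0, 0, -20], 20], [[0, 0, 0], [0, 0, 0], 40]])

```text
time: 18.4
tool_pos: [0.4823, -0.1085, 0.2215]
orientation: [1.971, 2.441, 0.02]
contact_force: [0.3, -0.9, 0.6]
opening: 0.0157
```

Run:
```python
from h import *
delta(ch(-.0806,0,.150))
im=eyes.read_camera('side'); save('d18',im[150:270,260:400],5)
a=eyes.camera_model('scene');b=eyes.camera_model('side')
for t in (0,.06):
  F=lambda s,n,y=0:(.12-s*np.cos(t)+n*np.sin(t),y,.1+s*np.sin(t)+n*np.cos(t))
  print(t,[((proj(b,ch(*F(*q)))-[260,150])*5).round(0).tolist() for q in ((.2,.047,.05),(.2,.047,-.05),(.256,.011,.15),(.256,.011,-.15))])
```

```text
t 18.4 pos [ 0.4823 -0.1085  0.2215] F [ 0.3 -0.9  0.6] op 15.7
R [[-0.211, 0.977, 0.011], [0.977, 0.211, 0.007], [0.005, 0.012, -1.0]]
tool shift mm [-1.  -2.  71.4]
0 [[419.0, 253.0], [465.0, 152.0], [449.0, 425.0], [575.0, 116.0]]
0.06 [[416.0, 240.0], [462.0, 139.0], [449.0, 410.0], [576.0, 101.0]]
```

View pics/d18.png

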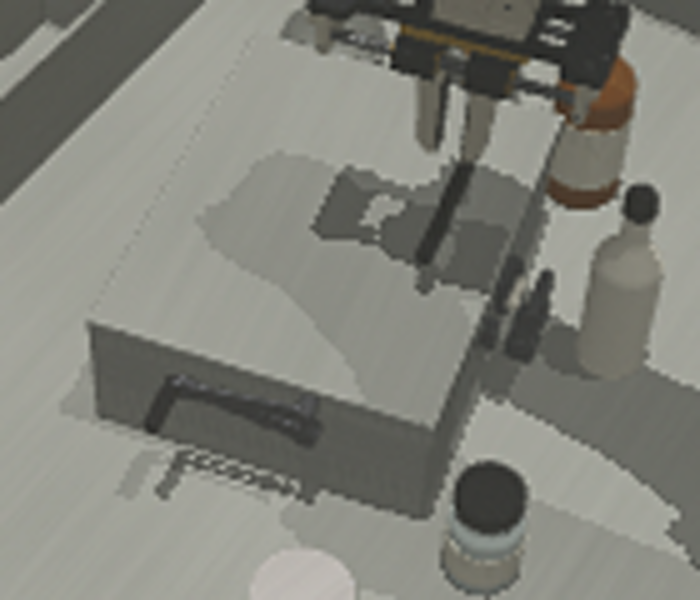

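Emit:
apply_moves(targets=[[[0, 0, 0], [-1, -2, 0], 45], [[0, 0, 0], [0, 0, 0], 45], [[0, 0, 0], [0, 0, 20], 45], [[0, 0, 0], [0, 0, 22], 45], [[0, 0, 0], [0, 0, 18], 45], [[0, 0, 0], [0, 0, 8], 45], [[0, 0, 0], [0, 0, 0], 45]])

```text
time: 19.32
tool_pos: [0.4793, -0.1092, 0.1473]
orientation: [-1.972, -2.444, -0.015]
contact_force: [0.0, 0.8, 1.0]
opening: 0.0449
```

Run:
```python
from h import *
delta(ch(-.0806,0,.148))
im=eyes.read_camera('side'); save('d19',im[150:270,260:400],5)
```

```text
t 19.32 pos [ 0.4793 -0.1092  0.1473] F [0.  0.8 1. ] op 44.9
R [[-0.211, 0.977, 0.005], [0.977, 0.211, 0.008], [0.007, 0.007, -1.0]]
tool shift mm [-0.6  1.9 -0.7]
```

View pics/d19.png

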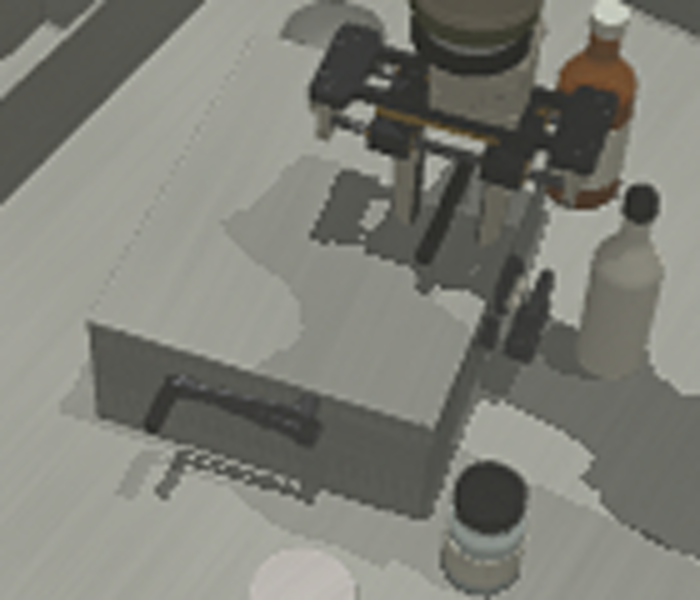

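Emit:
apply_moves(targets=[[[0, 0, 0], [0, 2, 0], 45], [[0, 0, 0], [0, 0, 0], 8], [[0, 0, 0], [0, 0, 0], 8], [[0, 0, 0], [0, 0, 0], 8], [[0, 0, 0], [0, 0, 0], 8], [[0, 0, 0], [0, 0, 0], 8], [[0, 0, 0], [0, 0, 0], 8]])

```text
time: 20.25
tool_pos: [0.4813, -0.1092, 0.1493]
orientation: [1.973, 2.444, 0.016]
contact_force: [-1.3, -0.3, 0.3]
opening: 0.0111
```

Emit:
apply_moves(targets=[[[0, 0, 0], [0, 0, -2], 6], [[0, 0, 0], [0, 0, -2], 6]])

```text
time: 20.5
tool_pos: [0.4817, -0.1091, 0.1529]
orientation: [1.973, 2.444, 0.016]
contact_force: [1.8, -0.4, -7.2]
opening: 0.011
```

Emit:
apply_moves(targets=[[[0, 0, 0], [0, 0, -2], 6], [[0, 0, 0], [0, 0, -0.5], 6]])

```text
time: 20.75
tool_pos: [0.4817, -0.1091, 0.1553]
orientation: [1.973, 2.444, 0.016]
contact_force: [2.2, 0.1, -8.2]
opening: 0.011
```

Emit:
apply_moves(targets=[[[0, 0, 0], [0, 0, -1.5], 6], [[0, 0, 0], [0, 0, -0.2], 6], [[0, 0, 0], [0, 0, 0], 6]])

```text
time: 21.12
tool_pos: [0.4817, -0.1091, 0.1569]
orientation: [1.973, 2.444, 0.016]
contact_force: [2.8, -0.5, -9.9]
opening: 0.0106
```

Emit:
apply_moves(targets=[[[0, 0, 0], [0, 0, 0], 6], [[0, 0, 0], [0, 0, 0], 6], [[0, 0, 0], [0, 0, 0], 6]])

```text
time: 21.5
tool_pos: [0.4817, -0.1091, 0.1568]
orientation: [1.973, 2.444, 0.016]
contact_force: [2.3, 0.1, -9.6]
opening: 0.0108
```

Run:
```python
from h import *
delta(ch(-.0806,0,.148))
im=eyes.read_camera('side'); save('d20',im[150:270,260:400],5)
```

```text
t 21.5 pos [ 0.4817 -0.1091  0.1568] F [ 2.3  0.1 -9.6] op 10.8
R [[-0.211, 0.977, 0.007], [0.977, 0.211, 0.008], [0.006, 0.008, -1.0]]
tool shift mm [-0.3 -0.5  8.8]
```

View pics/d20.png

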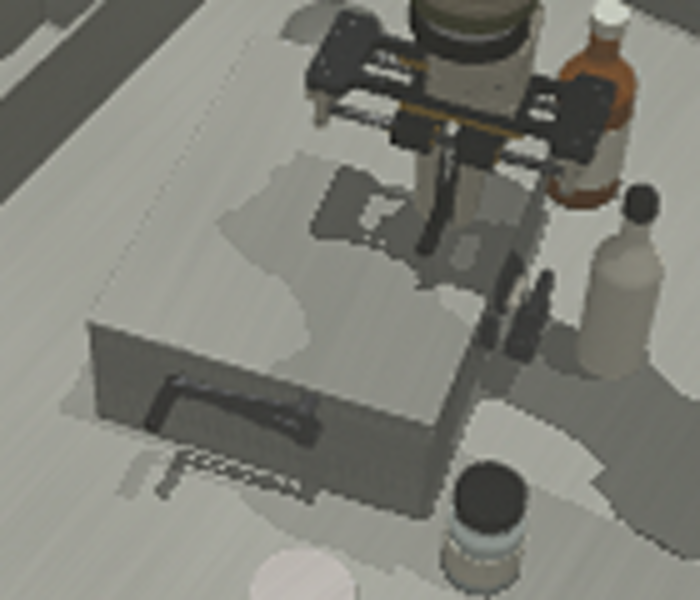

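Emit:
apply_moves(targets=[[[0, 0, 0], [0, 0, 2.5], 6], [[0, 0, 0], [0, 0, 2.5], 6], [[0, 0, 0], [0, 0, 2], 6], [[0, 0, 0], [0, 0, 0], 6]])

```text
time: 22.05
tool_pos: [0.4813, -0.1092, 0.1496]
orientation: [-1.973, -2.444, -0.015]
contact_force: [0.5, -0.4, -4.8]
opening: 0.0111
```

Emit:
apply_moves(targets=[[[0, 0, 0], [0, 0, 0.5], 6], [[0, 0, 0], [0, 0, 0], 25], [[0, 0, 0], [0, 0, 0], 45], [[0, 0, 0], [0, 0, 0], 45], [[0, 0, 0], [0, 0, -10], 45], [[0, 0, 0], [0, 0, -25], 45], [[0, 0, 0], [0, 0, -35], 45], [[0, 0, 0], [0, 0, -35], 45], [[0, 0, 0], [0, 0, -30], 45], [[0, 0, 0], [0, 0, 0], 45]])

```text
time: 23.3
tool_pos: [0.4806, -0.1102, 0.2925]
orientation: [1.972, 2.443, 0.018]
contact_force: [-0.7, -0.1, -0.4]
opening: 0.0449
```

Run:
```python
from h import *
delta(ch(-.0806,0,.148))
im=eyes.read_camera('side'); save('d21',im[150:270,260:400],5); save('d21f',im)
im=eyes.read_camera('scene'); save('s21',im)
```

```text
t 23.3 pos [ 0.4806 -0.1102  0.2925] F [-0.7 -0.1 -0.4] op 44.9
R [[-0.211, 0.977, 0.009], [0.977, 0.211, 0.008], [0.005, 0.01, -1.0]]
tool shift mm [ -0.2  -0.6 144.5]
```

View pics/d21.png

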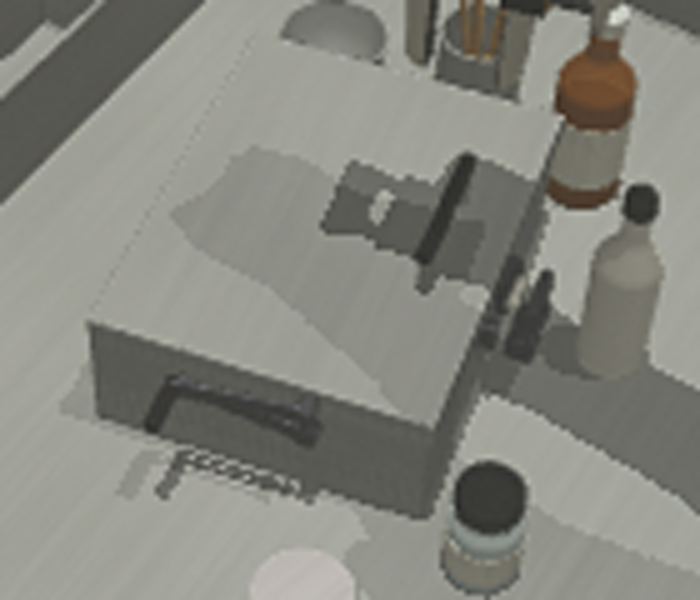

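View pics/s21.png

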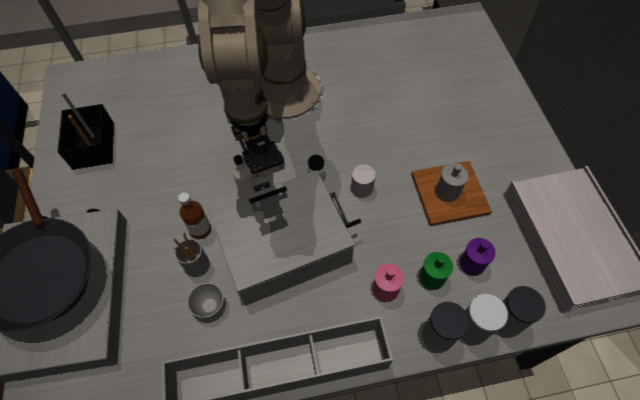

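View pics/d21f.png

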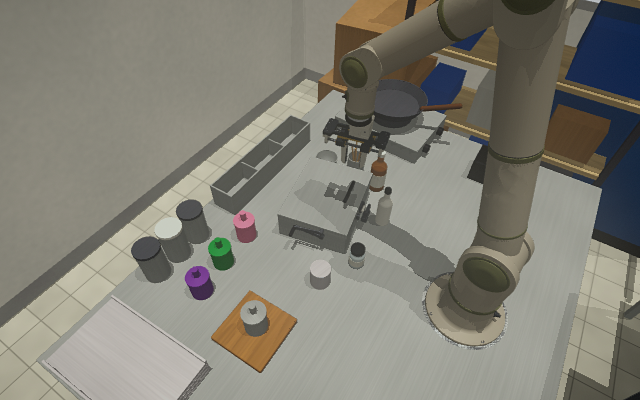

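The lid is shut, with its handle at side crop (440,210). The stay is folded and the canister stands upright on the board, at side (254,317) and scene (455,182). The bottles, pot, bowl, jar and tin look unmoved, and the arm is clear. I'm handing in.

```bash
python3 -c "
from h import *
print(ticket.finish_job())"
```

```text
the job is handed in; nothing more can be done
None
```

I did every step of the task and handed the job in at about 23 s of robot time; `finish_job` reported no verdict.

**What I did:**
- **Canister:** I moved the steel canister onto the board. The last pictures show it upright, near the middle of the board.
- **Stay and lid:** I pushed the knee back by its knob and the lid sank by itself.
- **Catch and tug:** I pressed the lid home with closed fingertips on the handle, then tugged the handle straight up. It drew out about 7 mm at 9.6–9.9 N (from the force and about 7.5 mm of tool travel). I held it for about 0.5 s, and the lid's front corner did not move in the picture.

**Last checks:** In the last pictures the lid is shut, the handle is back down, the stay is folded and the other things look unmoved. The arm stands clear, with the wrist force near zero.

**What disagreed or did not go to plan:**
- **Pressing force:** The arm was stiffer than I expected. The press reached a reading of 112 N at the wrist at the end of the move, close to the 120 N limit. I saw no higher reading, but I did not sample within the move.
- **Placing height:** The canister met the board about 6 mm lower on the tool than I worked out. I lowered it until the force showed contact before letting go.
- **Lid speed:** I did not measure the lid's speed while it sank. I judged it unslammed from seeing it partway down and then at rest 1.5 s later.

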